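# Bring the dividing table to its station mark and drop its locking pin home

### The arm

A 6-joint arm with a two-finger parallel gripper is mounted at the origin on a cart in front of the work surface, level with it; the furniture and walls round the work are solid. World frame = base frame: x ahead of the robot, y to its left, z up, the work surface at z = 0. Lengths are in m, angles in rad, forces in N, time in s.
With the tool pointing down it reaches from about 0.375 to 0.9 m from the base axis. Payload 3.1 kg.
Tool frame: the origin (TCP) lies on the centre line of the jaws, within the pads' length; the fingertips stand 22 mm ahead of it and the grasp point (between the pads) lies 3 mm ahead of it; z points along the fingers, y is the line along which they close (so a half turn about z gives the same grasp; the last joint's range is limited). The gripper opens to 85 mm and grips with 20 to 120 N. Pads are 22 mm wide; open, the fingers measure 114 mm over their backs; the gripper's body (76 mm by 85 mm) begins 54 mm behind the grasp point. The pads swing forward as they close: fully open they stand 13 mm farther back than shut.
Start: joints at [-1.472, 0.527, 1.433, -0, 1.181, -0.178], TCP at [0.171, -0.601, 0.253] pointing down, gripper open.
Joint ranges: [-3.08, 3.08], [-0.75, 2.2], [0.22, 2.44], [-1.43, 4.57], [0, 2.65], [-2.85, 2.85]. Speed limits (rad/s): [2.79, 2.79, 3.14, 3.14, 3.14, 3.14].

### API

Orientations are given as a unit quaternion [x, y, z, w].
In Python, from station import sense, eyes, job gives the robot as it stands.
- The arm moves only by the tool drive_effector, called after ">>>" as a command line: name --argument value ..., lists and objects as JSON in quotes. Schema: {"type":"object","properties":{"steps":{"type":"array","items":{"type":"object","properties":{"pos":{"type":"array","items":{"type":"number"},"minItems":3,"maxItems":3},"spin":{"type":"number"},"aperture":{"type":"number"}},"additionalProperties":false,"required":["aperture"]},"minItems":1,"maxItems":20},"force":{"type":"number"},"only":{"type":"string"},"quiet":{"type":"boolean"},"lines":{"type":"string"}},"required":["steps"],"additionalProperties":false}. steps is a list of rows, 1 to 20 of them, each an object with the fields pos (a list: dx, dy, dz in m), spin (a turn about the tool's z in rad), aperture (the opening from 0.0 (shut) to 1.0 (fully open)); a field left out counts as zero (the opening has to be given); each row is the pose to reach, as a shift and turn from the pose commanded when the call began, along the tool's axes at that moment; what a row does not reach only later rows make up. A row lasts 1/10 s, in which the tool goes at most 0.05 m and 0.15 rad, less where a joint would pass 70% of its speed; a pose out of reach is approached as far as the arm can. The fingers move at their own pace and stop on an object; force is the grip in N (left out, the last holds). Time passes only in rows, so rows that do not move let the fingers close. The tool returns the time, the measured TCP pose, the force, the opening and the grip force at its end. only (a regular expression) keeps the lines of the reply that match it, lines (a string "A,B") keeps lines A to B, and quiet returns only ok. Input that does not fit is refused with a message, and nothing moves.
- sense(): the state, without advancing time (a new reading comes with each control period).
- eyes.snapshot(name): name is "scene" or "top" or "wrist"; returns a dict with "pixels" (480x640x3 uint8, red, green, blue), "range_z" (480x640 float32, m along the optical axis (not along the pixel's ray), 0 where there is no reading), "fov_y" (degrees; the focal length in pixels is half the picture's height over the tangent of half this angle, whatever the lens; pixels are square), "cx", "cy" (the principal point, pixels), "k1" (the pictures are not rectified: a ray, as slopes to the right and down, at radius r is drawn at 1 + k1 r^2 times it, then the intrinsics apply), "R" (3x3) and "t" (3): a world point X has camera coordinates R X + t; the wrist camera has in their place "hand_eye" (4x4, takes a point from camera to tool coordinates, whose origin is the TCP and whose axes are the flange's). Camera axes: x right, y down, z forward; pixel columns grow to the right and rows downward; lengths in m; the calibration is good to about 2 mm. A picture is of the moment at which its call begins: read the wrist's pose just before it.
- job.sign_off(): hands the job in; it is judged then, once.
The state is a dict: "t": time; "q": joint angles; "qd": joint speeds; "tau": joint torques, N m; "tcp_pos": TCP position; "tool_rot": TCP orientation; "force": force on the tool from outside, world axes, zero at the start; "ft_torque": the same for the moment, N m; "finger_gap": opening from 0.0 (shut) to 1.0 (fully open); "gripper_force": force on a finger pad.
Only numpy, scipy, OpenCV 4.12 (cv2) and the standard library are available. Lean on these libraries where they do the work, as an engineer would, in place of code of your own. Each camera call takes 0.05 s, during which the arm holds its last target. There are 200 camera calls.

### The job

The dividing table with the motor flange on it has to be locked at its marked station. Turn the plate clockwise (seen from above) by its upright handle until the raised mark on the rim stands at the pointer on the far side, then take the locking pin from the bench block and let it down into the guide bush of the bridge, where it comes to rest on the plate. Now ease the plate on in the same direction, gently, until the pin drops fully home, and stop there before the plate bears on the pin with more than about 10 N; let go and leave the other things on the bench as they are.

Things in the scene. Friction and masses are not known exactly. Their poses are not given: they have to be found in the camera images.
- fixture: Dividing table, fixed: round grey base, 140 mm, with an upright-axis index plate. Origin under the plate's axis on the bench; +x to the pointer (far side), +y to the bridge (left). Bridge: grey arm 34 mm wide, 56 to 78 mm above the bench, over the plate from a post at the left (y 34 to 110 mm). On the plate's middle a 66 mm flange ring and screw, up to 60 mm above the bench.
- index_plate: The turning steel plate: 133 mm diameter, 14 mm thick, top 50 mm above the bench, origin on its axis at bench height. Six through holes of 11.6 mm, 60 degrees apart, 52 mm from the axis, at angles not measured. Stiff: 0.2 to 0.3 N m, about 5 N at the handle; stays where it is left. It starts 34 to 91 degrees short of the mark, to be turned clockwise seen from above.
- plate_axis (a point): point on the plate's upright axis of rotation at the plate's top face, 50 mm above the bench
- handle_top (a point): Top centre of the plate's black upright handle: round, 18 mm diameter, from 53 to 102 mm above the bench, 52 mm from the plate's axis. It revolves freely on its own spindle, so a gripper need not turn with it. It stands on the right of the table at the start and comes to the near side.
- rim_mark (a point): Outer edge of the one raised mark, an upright rib 4 mm wide, 12 mm high, on the graduated ring round the plate's rim, 73 mm from the axis, 46 mm above the bench; turns with the plate. It is a run-up mark: the station's hole comes under the guide 4 to 26 degrees further clockwise (3.5 to 24 mm at the handle); how far is unknown, the ring being set by eye.
- pointer_tip (a point): Tip of the fixed steel pointer at the far side, 74.5 mm from the axis, 46 mm above the bench, pointing at the rim. Axes as the fixture's: the mark is at the pointer when its y in this frame is 0; y falls as the plate is turned clockwise.
- bush_mouth (a point): Centre of the mouth of the pin's upright guide: a dark steel bush in the bridge, 24 mm diameter, standing 4 mm above it; mouth 82 mm above the bench, 52 mm left of the plate's axis. The mouth is 17 mm wide and tapers in 4 mm to the guide hole, 11.4 mm diameter, that goes right through the bridge; under the bridge a 6 mm gap to the plate
- pin: Loose steel locking pin, about 100 g. Origin on its axis at the underside of the head; z up. Shank below: 10 mm diameter, 44 mm long, chamfered end; knurled head above: 20 mm diameter, 31 mm high. Parked, its origin is 8 mm above the block. In the guide it stands on the plate, origin 12 mm above the bush mouth; fully home the head sits on the bush, 12 mm of shank in the plate.
- bench_block: dark steel block, 54 x 54 x 40 mm, fixed on the bench to the left of the table, origin under its centre; the pin stands in its one large hole, at x +10, y +10 mm, 11.6 mm diameter, 36 mm deep
- coupling: bystander: shaft coupling, 26 mm diameter, 30 mm high
- bearing: bystander: ball bearing lying flat, 35 mm diameter, 11 mm high

How it is judged:
By the outcome, as a careful person would: the job done as asked, in the order asked, and still so for the second after the job is handed in, with the robot touching nothing.
It also fails if it takes over 72 s, if anything falls off the work surface, if the arm or the gripper's body presses on something with over 40 N, if the wrist force passes 120 N, or if a joint passes its speed limit or range.

## Working session

There is one attempt and no reset: what is moved stays moved. The work goes in short steps, Python scripts to look and compute and a tool call to move; the robot and the scene stay as the last step left them, time stands still between calls to the robot, and variables do not carry over. Pictures are saved under pics/ and viewed, at most 10 in all, crops included, and the job is handed in when it is done.

```bash
mkdir -p pics; ls; cat > h.py <<'E'
import numpy as np, cv2
from scipy.spatial.transform import Rotation as Ro
from station import sense, eyes, job
def shot(name):
    s=sense(); d=eyes.snapshot(name)
    f=240/np.tan(np.radians(d["fov_y"])/2)
    if name=="wrist":
        H=np.array(d["hand_eye"]); Rt=Ro.from_quat(s["tool_rot"]).as_matrix()
        Rcw=Rt@H[:3,:3]; tcw=Rt@H[:3,3]+np.array(s["tcp_pos"])
    else:
        Rcw=np.array(d["R"]).T; tcw=-Rcw@np.array(d["t"])
    K=np.array([[f,0,d["cx"]],[0,f,d["cy"]],[0,0,1]])
    return dict(img=d["pixels"],z=d["range_z"],K=K,k1=d["k1"],Rcw=Rcw,tcw=tcw)
def rays(c,uv):
    uv=np.asarray(uv,float).reshape(-1,1,2)
    p=cv2.undistortPoints(uv,c["K"],np.array([c["k1"],0,0,0.]))[:,0]
    return np.c_[p,np.ones(len(p))]
def cloud(c):
    v,u=np.mgrid[:480,:640]
    r=rays(c,np.c_[u.ravel(),v.ravel()])
    P=(r*c["z"].reshape(-1,1))@c["Rcw"].T+c["tcw"]
    P[c["z"].ravel()==0]=np.nan
    return P.reshape(480,640,3)
def onplane(c,uv,h):
    d=rays(c,uv)@c["Rcw"].T
    return c["tcw"]+d*((h-c["tcw"][2])/d[:,2])[:,None]
def proj(c,P):
    pc=(np.atleast_2d(P)-c["tcw"])@c["Rcw"]
    return cv2.projectPoints(pc,np.zeros(3),np.zeros(3),c["K"],np.array([c["k1"],0,0,0.]))[0][:,0]
def save(c,n): cv2.imwrite("pics/"+n,cv2.cvtColor(c["img"],cv2.COLOR_RGB2BGR))
E
python3 - <<'E'
from h import *
s=sense();print(s)
for n in("scene","top"):
    c=shot(n);save(c,n+"1.png");np.save(n+"1.npy",c,allow_pickle=True);print(n,c["tcw"],c["k1"],c["K"][0,0])
E
```

```text
pics
{'t': 0.0, 'q': array([-1.47151847e+00,  5.28494855e-01,  1.43388545e+00, -1.35479885e-05,
        1.18139692e+00, -1.78498676e-01]), 'qd': array([-0.00196147, -0.00046612, -0.0018378 ,  0.00011048,  0.00098533,
       -0.00046   ]), 'tau': array([-2.88963733e-03, -4.42362213e+01, -1.78024507e+01, -2.68997892e-04,
        8.46293871e-03, -1.73140734e-05]), 'tcp_pos': array([ 0.17134553, -0.60036681,  0.2523213 ]), 'tool_rot': array([ 9.90369571e-01,  1.38444646e-01,  3.69954286e-05, -1.09167718e-03]), 'force': array([ 0.28586284, -0.10128054, -0.29338303]), 'ft_torque': array([-0.02118575,  0.00314079,  0.01856211]), 'gripper_force': 0.0, 'finger_gap': 1.0005756703939215}
scene [0.28736607 0.47913393 0.70481581] -0.08813291506747926 510.49534796766466
top [ 0.47293209 -0.02170586  1.18424346] -0.05808350727657984 540.5198368762142
```

View pics/top1.png

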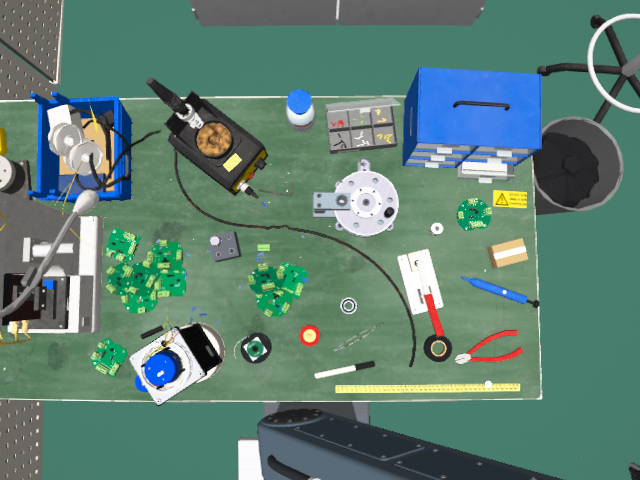

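View pics/scene1.png

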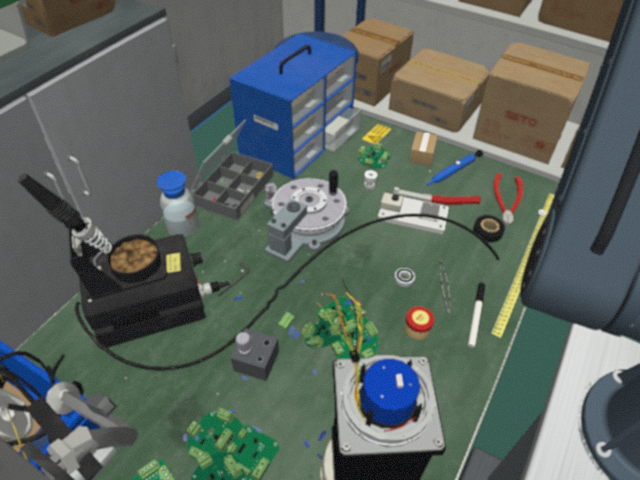

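The top view shows the table at about (367,202), the handle at (390,212), the bush at (342,202), the pointer near (363,163), and the block at (225,246) with the pin at (215,241).

```bash
python3 - <<'E'
from h import *
c=np.load("top1.npy",allow_pickle=True).item(); P=cloud(c)
def seg(lo,hi,box):
    u0,v0,u1,v1=box; Q=P[v0:v1,u0:u1].reshape(-1,3); Q=Q[np.isfinite(Q[:,0])]
    return Q[(Q[:,2]>lo)&(Q[:,2]<hi)]
B=(300,150,410,245)
h=seg(.09,.115,B);print("handle",len(h),h.mean(0) if len(h) else 0)
b=seg(.072,.09,B);print("bridge",len(b),b.mean(0),b.min(0),b.max(0))
p=seg(.03,.065,B);(x,y),r=cv2.minEnclosingCircle(p[:,:2].astype(np.float32));print("plate",len(p),x,y,r)
p=seg(.03,.2,B);print(cv2.minAreaRect(p[:,:2].astype(np.float32)),p.min(0),p.max(0))
k=seg(.03,.05,(205,225,245,265));print("block",len(k),cv2.minAreaRect(k[:,:2].astype(np.float32)),np.median(k[:,2]))
k=seg(.065,.1,(195,225,245,265));print("pinhead",len(k),k.mean(0),k.min(0),k.max(0))
print("bench",np.nanmedian(P[260:290,180:240,2]))
s=np.load("scene1.npy",allow_pickle=True).item()
a=cv2.resize(c["img"][150:250,300:410],(770,700) if 0 else (660,600),interpolation=cv2.INTER_CUBIC)
cv2.imwrite("pics/crop1.png",a[:,:,::-1])
for uv,z in [((390,212),.102),((342,202),.082),((366,202),.06),((363,165),.046)]: print(uv,onplane(c,uv,z))
E
```

```text
handle 76 [ 0.64928559 -0.16649675  0.09956496]
bridge 601 [ 0.65866427 -0.04836048  0.07900823] [ 0.6234756  -0.20405246  0.07203907] [ 0.76349957 -0.00620145  0.08866165]
plate 3203 0.6848663091659546 -0.10771375149488449 0.12983578443527222
((0.6811234951019287, -0.10083016008138657), (0.1792020946741104, 0.23107847571372986), 75.60247039794922) [ 0.56993644 -0.21153315  0.03021012] [ 0.77713385 -0.00570642  0.1119766 ]
block 567 ((0.5678459405899048, 0.18681871891021729), (0.05447071045637131, 0.05522632971405983), 12.969104766845703) 0.040114997017817844
pinhead 87 [0.57508646 0.19792982 0.07779076] [0.56620066 0.18884244 0.06644914] [0.58500074 0.2089973  0.0846177 ]
bench 0.00040421263542333996
(390, 212) [[ 0.62959132 -0.16030085  0.102     ]]
(342, 202) [[ 0.65374066 -0.06411044  0.082     ]]
(366, 202) [[ 0.65713248 -0.1154794   0.06      ]]
(363, 165) [[ 0.73985569 -0.11130299  0.046     ]]
```

View pics/crop1.png

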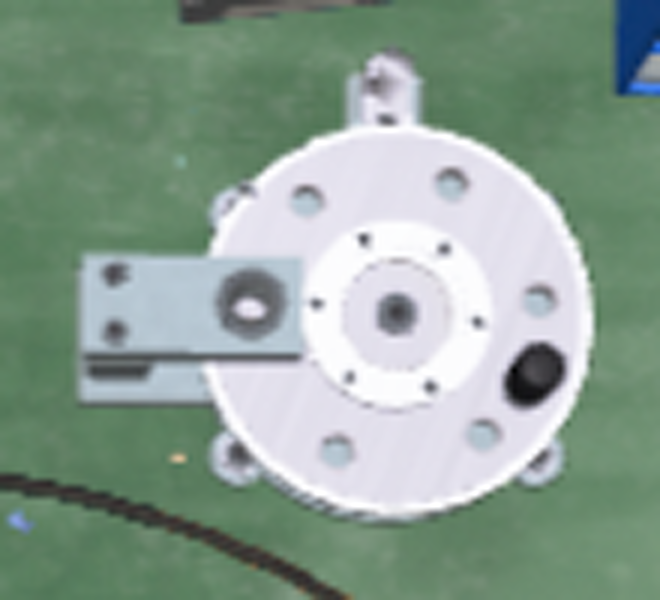

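The crop shows the holes, the handle at crop (535,375) and the bush at (250,303). The mark isn't visible from this view, so I'll move the arm over the table for a wrist view.

>>> drive_effector --steps '[{"pos":[0.04,-0.025,-0.005],"spin":0.02,"aperture":1},{"pos":[0.08,-0.05,-0.01],"spin":0.04,"aperture":1},{"pos":[0.12,-0.076,-0.015],"spin":0.06,"aperture":1},{"pos":[0.16,-0.1,-0.02],"spin":0.08,"aperture":1},{"pos":[0.2,-0.126,-0.025],"spin":0.1,"aperture":1},{"pos":[0.24,-0.15,-0.03],"spin":0.12,"aperture":1},{"pos":[0.28,-0.177,-0.035],"spin":0.14,"aperture":1},{"pos":[0.32,-0.2,-0.04],"spin":0.17,"aperture":1},{"pos":[0.36,-0.227,-0.045],"spin":0.19,"aperture":1},{"pos":[0.4,-0.25,-0.05],"spin":0.21,"aperture":1},{"pos":[0.44,-0.278,-0.05],"spin":0.23,"aperture":1},{"pos":[0.48,-0.3,-0.05],"spin":0.25,"aperture":1},{"pos":[0.52,-0.33,-0.05],"spin":0.277,"aperture":1},{"pos":[0.545,-0.344,-0.05],"spin":0.277,"aperture":1},{"pos":[0.545,-0.344,-0.05],"spin":0.277,"aperture":1},{"pos":[0.545,-0.344,-0.05],"spin":0.277,"aperture":1}]'

```text
t: 1.7
tcp_pos: [0.6009, -0.1201, 0.3026]
tool_rot: [1.0, 0.001, -0.001, -0.0]
force: [-1.3, -0.3, -0.8]
finger_gap: 1.0
gripper_force: 0.0
```

```bash
python3 - <<'E'
from h import *
c=shot("wrist");save(c,"w1.png");np.save("w1.npy",c,allow_pickle=True);print(c["tcw"],c["Rcw"],sense()["force"])
E
```

```text
[ 0.67484223 -0.11970587  0.42329909] [[ 0.00278899 -0.95610926 -0.2929971 ]
 [-0.99999556 -0.00235898 -0.00182094]
 [ 0.00104984  0.29300087 -0.9561116 ]] [-0.77346919  0.72305765  0.44519217]
```

View pics/w1.png

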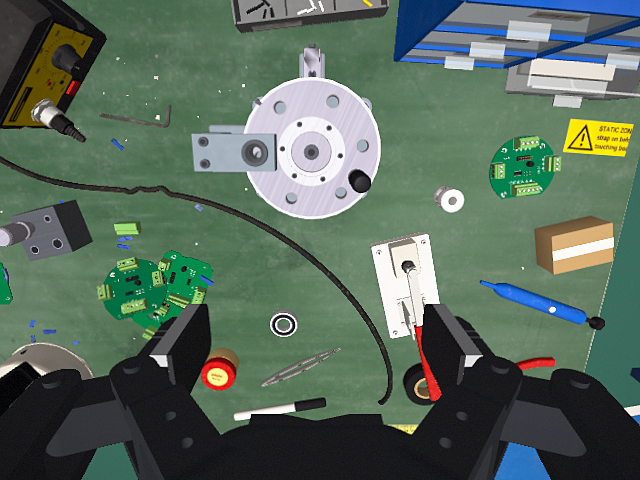

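```bash
cat >> h.py <<'E'
def circ(p):
    from scipy.optimize import least_squares
    r=least_squares(lambda q:np.hypot(p[:,0]-q[0],p[:,1]-q[1])-q[2],[*p[:,:2].mean(0),.05],loss="soft_l1",f_scale=.001); return r.x
E
python3 - <<'E'
from h import *
for n in("top1","w1","scene1"):
    c=np.load(n+".npy",allow_pickle=True).item(); P=cloud(c); ctr=np.array([.655,-.115]); v0=v1=None
    # handle & bush by depth
    D=np.hypot(P[...,0]-ctr[0],P[...,1]-ctr[1])
    Z=P[...,2]
    m=(D<.064)&(abs(Z-.05)<.004); print(n,"plate z",np.median(Z[m]),m.sum())
    m8=((D<.082)&(Z>.043)&(Z<.056)).astype(np.uint8); 
    h=cv2.convexHull(np.argwhere(m8)[:,::-1].astype(np.int32))[:,0]
    w=onplane(c,h,.05); x=circ(w);print(" rim circ",x)
    m=(D<.07)&(Z>.094)&(Z<.108); q=P[m]; print(" handle",len(q),q.mean(0),(q.max(0)+q.min(0))/2)
    m=(D<.1)&(Z>.0795)&(Z<.086)&(P[...,1]>-.09); q=P[m]; print(" bush",len(q),np.round([q.mean(0),q.min(0),q.max(0)],4))
    m=(D>.0685)&(D<.078)&(Z>.036)&(Z<.056);q=P[m]; a=np.degrees(np.arctan2(q[:,1]-x[1],q[:,0]-x[0])); print(" rim pts",np.histogram(a,np.arange(-180,181,10))[0])
c=np.load("w1.npy",allow_pickle=True).item()
A=[]
for i,(a,b,e,f) in enumerate([(235,45,395,225)]): A=cv2.resize(c["img"][b:f,a:e],None,fx=3.3,fy=3.3,interpolation=cv2.INTER_CUBIC)
cv2.imwrite("pics/w1c.png",A[:,:,::-1]);print(A.shape)
E
```

```text
top1 plate z 0.05039782720687558 1618
 rim circ [ 0.65761841 -0.11545229  0.06997307]
 handle 63 [ 0.63169422 -0.16064404  0.09980822] [ 0.63236888 -0.16089065  0.09946562]
 bush 176 [[ 0.6577 -0.0507  0.0817]
 [ 0.6412 -0.0807  0.0795]
 [ 0.6731 -0.0166  0.086 ]]
 rim pts [ 0  0  0  0  1  2  2  3  6  7  6  8  8  8  9  9 10 10 12  9  9  9 10  4
  5  1  0  0  0  0  0  0  0  0  0  0]
w1 plate z 0.05024754991940425 7824
 rim circ [ 0.65500998 -0.11521268  0.06995372]
 handle 316 [ 0.63011098 -0.16010634  0.10037189] [ 0.62926381 -0.16043518  0.09892931]
 bush 597 [[ 0.6554 -0.052   0.0815]
 [ 0.6385 -0.08    0.0795]
 [ 0.6711 -0.0154  0.0847]]
 rim pts [21 19 19 20 19  5 15 24 20 23 18 15 14  8  8  7  8 22 12  4  4  3 21  3
  6  7  0  0  3 13 12 16 13 16 17 20]
scene1 plate z 0.05144459457663947 1268
 rim circ [ 0.65446336 -0.11224672  0.0732126 ]
 handle 71 [ 0.62787175 -0.15838301  0.10039879] [ 0.62892102 -0.15996912  0.09978227]
 bush 294 [[ 0.6542 -0.0494  0.0813]
 [ 0.6373 -0.0814  0.0795]
 [ 0.6719 -0.016   0.0859]]
 rim pts [17 12  7  6  5  5  4  0  1  3  2  6  5  1  1  2  4 14  2  1  2  2 13  1
  0  0  0  3 10 18 21 23 22 24 23 19]
(594, 528, 3)
```

View pics/w1c.png

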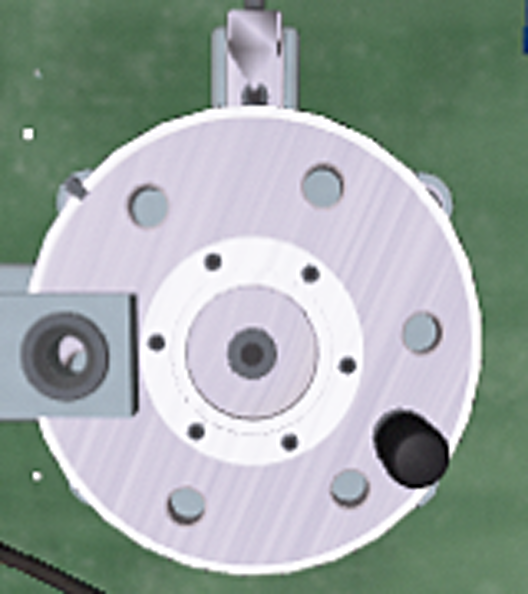

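The crop shows the mark as a dark rib at crop (75,187), upper left of the plate. The pointer tip is at (255,95), the handle top at (420,460), and the bush at (64,355) with a hole edge partly showing through it.

```bash
python3 - <<'E'
from h import *
c=np.load("w1.npy",allow_pickle=True).item()
f=lambda q,z:onplane(c,np.array(q)/3.3+[235,45]-.35,z)
H=f([(148,205),(323,185),(421,332),(350,488),(186,505)],.0495)
x=circ(H); print("axis from holes",x)
ang=lambda p:np.degrees(np.arctan2(p[:,1]-x[1],p[:,0]-x[0]))
print("holes",ang(H)%60)
print("mark",f([(73,187)],.05),ang(f([(73,187)],.05)))
print("mark r",np.hypot(*(f([(73,187)],.05)[0,:2]-x[:2])))
t=f([(255,97)],.048);print("pointer",t,ang(t),np.hypot(*(t[0,:2]-x[:2])))
b=f([(65,355)],.082);print("bush",b,ang(b)-90,np.hypot(*(b[0,:2]-x[:2])))
h=f([(420,458)],.102);print("handle",h,ang(h),np.hypot(*(h[0,:2]-x[:2])))
h=f([(252,353)],.06);print("screw",h)
E
```

```text
axis from holes [ 0.65435577 -0.11542864  0.05181684]
holes [36.06261068 36.22233985 36.39894011 36.36324619 36.36775338]
mark [[ 0.7011836  -0.06312158  0.05      ]] [48.16354635]
mark r 0.07020594690265548
pointer [[ 0.72593226 -0.11642679  0.048     ]] [-0.79894652] 0.07158345149991846
bush [[ 0.65493541 -0.06390626  0.082     ]] [-0.64456231] 0.051525638930785864
handle [[ 0.62939261 -0.16111834  0.102     ]] [-118.6505562] 0.05206446120890856
screw [[ 0.65431172 -0.11564541  0.06      ]]
```

>>> drive_effector --steps '[{"pos":[0.01,0.015,0.045],"aperture":0.5},{"pos":[0.02,0.03,0.09],"aperture":0.5},{"pos":[0.029,0.041,0.13],"aperture":0.5},{"pos":[0.029,0.041,0.165],"aperture":0.5},{"pos":[0.029,0.041,0.19],"aperture":0.5},{"pos":[0.029,0.041,0.208],"aperture":0.5},{"pos":[0.029,0.041,0.208],"aperture":0.5},{"pos":[0.029,0.041,0.208],"aperture":0.5}]' --force 30

```text
t: 2.55
tcp_pos: [0.6297, -0.163, 0.0955]
tool_rot: [1.0, -0.0, -0.0, -0.0]
force: [-0.7, -0.6, 0.7]
finger_gap: 0.501
gripper_force: 0.0
```

```bash
python3 - <<'E'
from h import *
c=shot("wrist");save(c,"w2.png")
E
```

>>> drive_effector --steps '[{"aperture":0.1},{"aperture":0.1},{"aperture":0.1},{"aperture":0.1},{"aperture":0.1}]' --force 30

```text
t: 3.1
tcp_pos: [0.631, -0.1611, 0.0972]
tool_rot: [1.0, 0.001, 0.001, -0.0]
force: [-0.5, 3.9, 5.8]
finger_gap: 0.195
gripper_force: 29.7
```

View pics/w2.png

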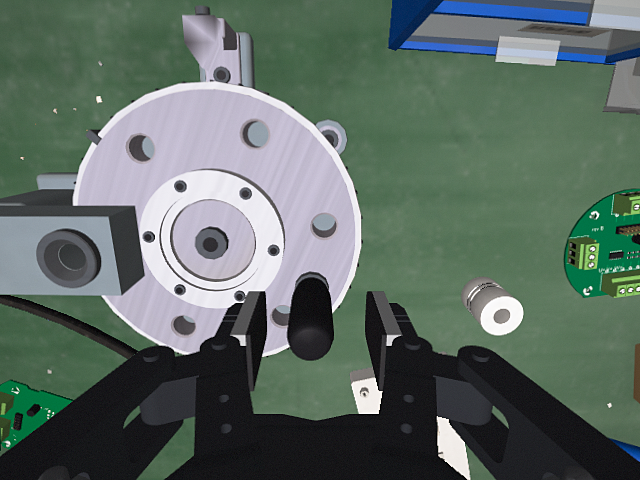

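The wrist view shows the handle at (310,320), between the pads. Next I'll work out the arc.

```bash
python3 -c "
import numpy as np
t0=np.radians(-118.65)
for d in list(range(4,48,4))+[48.9]:
    t=t0-np.radians(d);print(round(.052*(np.cos(t)-np.cos(t0)),4),round(-.052*(np.sin(t)-np.sin(t0)),4),'0 0 0.1;',end='')"
```

```text
-0.0031 -0.0019 0 0 0.1;-0.0061 -0.0039 0 0 0.1;-0.0089 -0.0062 0 0 0.1;-0.0116 -0.0086 0 0 0.1;-0.0141 -0.0113 0 0 0.1;-0.0164 -0.0141 0 0 0.1;-0.0185 -0.017 0 0 0.1;-0.0204 -0.0201 0 0 0.1;-0.0221 -0.0234 0 0 0.1;-0.0235 -0.0267 0 0 0.1;-0.0247 -0.0301 0 0 0.1;-0.0258 -0.0344 0 0 0.1;
```

>>> drive_effector --steps '[{"pos":[-0.003,-0.002,0],"aperture":0.1},{"pos":[-0.006,-0.004,0],"aperture":0.1},{"pos":[-0.009,-0.006,0],"aperture":0.1},{"pos":[-0.0115,-0.0085,0],"aperture":0.1},{"pos":[-0.014,-0.0115,0],"aperture":0.1},{"pos":[-0.0165,-0.014,0],"aperture":0.1},{"pos":[-0.0185,-0.017,0],"aperture":0.1},{"pos":[-0.0205,-0.02,0],"aperture":0.1},{"pos":[-0.022,-0.0235,0],"aperture":0.1},{"pos":[-0.0235,-0.0265,0],"aperture":0.1},{"pos":[-0.0247,-0.03,0],"aperture":0.1},{"pos":[-0.0254,-0.0325,0],"aperture":0.1},{"pos":[-0.0254,-0.0325,0],"aperture":0.1}]'

```text
t: 4.4
tcp_pos: [0.6067, -0.1319, 0.0972]
tool_rot: [1.0, 0.001, 0.003, 0.003]
force: [1.7, -5.0, 5.0]
finger_gap: 0.196
gripper_force: 29.8
```

```bash
cat > mk.py <<'E'
from h import *
import sys
c=shot("wrist");P=cloud(c)
x=np.array([.6544,-.1154])
A=c["img"]
# unwrap top view of the rim: sample angle -40..60, radius 62..82 at z=.049
th=np.radians(np.arange(40,-40,-.25)); r=np.arange(.060,.084,.00025)
T,Rr=np.meshgrid(th,r)
W=np.stack([x[0]+Rr*np.cos(T),x[1]+Rr*np.sin(T),np.full(T.shape,.050)],-1).reshape(-1,3)
uv=proj(c,W).reshape(T.shape+(2,)).astype(np.float32)
U=cv2.remap(A,uv[...,0],uv[...,1],cv2.INTER_LINEAR)
U=cv2.resize(U[::-1],None,fx=2.4,fy=4)
cv2.imwrite("pics/"+sys.argv[1],U[:,:,::-1]);print(U.shape, sense()["tcp_pos"],proj(c,[.7,-.0631,.05]))
E
python3 mk.py u1.png
```

```text
(388, 768, 3) [ 0.60664321 -0.13178909  0.09719667] [[156.34300859  84.18829291]]
```

View pics/u1.png

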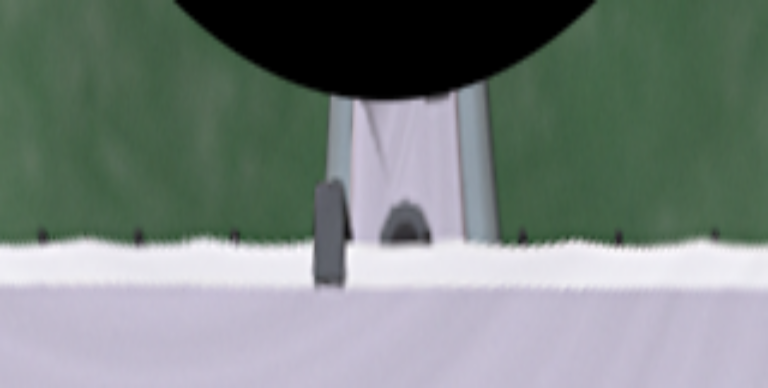

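The unwrapped view shows the mark at x=330 and the pointer line near x=400, so about 5.5° remains.

>>> drive_effector --steps '[{"pos":[-0.0004,-0.0015,0],"aperture":0.1},{"pos":[-0.0009,-0.0032,0],"aperture":0.1},{"pos":[-0.0014,-0.0049,0],"aperture":0.1},{"pos":[-0.0014,-0.0049,0],"aperture":0.1},{"pos":[-0.0014,-0.0049,0],"aperture":0.1}]'

```text
t: 4.95
tcp_pos: [0.6052, -0.1267, 0.0972]
tool_rot: [1.0, 0.001, 0.002, 0.002]
force: [0.6, -5.0, 5.7]
finger_gap: 0.192
gripper_force: 29.8
```

>>> drive_effector --steps '[{"aperture":0.5},{"aperture":0.5},{"aperture":0.5},{"pos":[0,0,-0.04],"aperture":0.5},{"pos":[0,0,-0.08],"aperture":0.5},{"pos":[0.01,0,-0.12],"aperture":0.5},{"pos":[0.015,0,-0.16],"aperture":0.5},{"pos":[0.015,0,-0.16],"aperture":0.5},{"pos":[0.015,0,-0.16],"aperture":0.5}]'

```text
t: 5.85
tcp_pos: [0.6184, -0.124, 0.2561]
tool_rot: [1.0, 0.001, 0.001, 0.0]
force: [-0.0, -0.2, 0.3]
finger_gap: 0.5
gripper_force: 0.0
```

```bash
cat > pl.py <<'E'
from h import *
import sys
c=shot("wrist");np.save("last.npy",c,allow_pickle=True)
b=proj(c,[.6544,-.1154,.05])[0]; print("axis px",b,c["tcw"])
x,y=int(b[0])-100,max(0,int(b[1])-110)
U=cv2.resize(c["img"][y:y+200,x:x+240],None,fx=3,fy=3,interpolation=cv2.INTER_CUBIC);print("off",x,y,U.shape)
cv2.imwrite("pics/"+sys.argv[1],U[:,:,::-1])
E
python3 pl.py w3.png
```

```text
axis px [305.80915778 174.66142107] [ 0.69200204 -0.12361644  0.3769981 ]
off 205 64 (600, 720, 3)
```

View pics/w3.png

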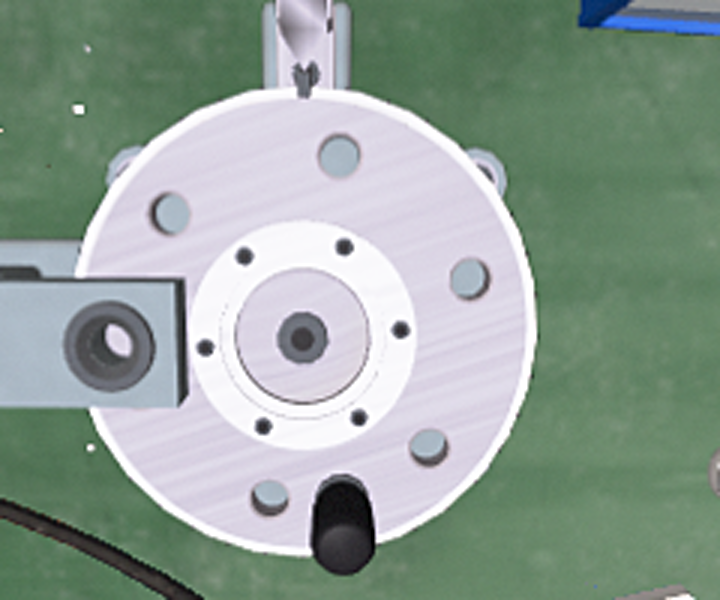

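The mark is at crop (304,82), in line with the pointer at about (306,60). I'll check the numbers, and the pin and block position too.

```bash
python3 - <<'E'
from h import *
c=np.load("last.npy",allow_pickle=True).item()
f=lambda q,z:onplane(c,np.array(q)/3+[205,64]-.33,z)
H=f([(340,156),(170,213),(470,278),(429,446),(270,496)],.0495)
x=circ(H);print(x)
ang=lambda p:np.degrees(np.arctan2(p[:,1]-x[1],p[:,0]-x[0]))
print("holes",ang(H)%60)
for n,p,z in [("mark",(305,84),.052),("tip",(306,70),.046),("bush",(110,345),.082),("handle",(344,549),.102)]:
    q=f([p],z);print(n,q,ang(q),np.hypot(*(q[0,:2]-x[:2])))
m=f([(305,84)],.052)[0]
c=np.load("w1.npy",allow_pickle=True).item();P=cloud(c)
for n in("top1","w1","scene1"):
    c=np.load(n+".npy",allow_pickle=True).item();P=cloud(c);Z=P[...,2];D=np.hypot(P[...,0]-.57,P[...,1]-.195)
    k=P[(D<.03)&(Z>.075)&(Z<.085)];print(n,"pin",len(k),k[:,:2].mean(0) ,(k.max(0)+k.min(0))/2,k[:,2].max())
E
```

```text
[ 0.65434599 -0.11541799  0.05151872]
holes [47.95723911 48.13761843 48.2114983  48.12418748 47.95414491]
mark [[ 0.72354214 -0.11628996  0.052     ]] [-0.72196447] 0.06920164845391225
tip [[ 0.72783961 -0.11645685  0.046     ]] [-0.80983794] 0.0735009665353738
bush [[ 0.65485023 -0.06402156  0.082     ]] [89.43789403] 0.05139890740274965
handle [[ 0.60358635 -0.12712519  0.102     ]] [-167.01241903] 0.052092217019674134
top1 pin 74 [0.57536521 0.19879826] [0.5756007  0.19915054 0.07981426] 0.08461770171854877
w1 pin 223 [0.57210042 0.19385934] [0.57204    0.19484204 0.0778567 ] 0.08070979396492806
scene1 pin 151 [0.5714657  0.20014266] [0.57205615 0.19933013 0.07846596] 0.08180302704939335
```

Mark and pointer agree to 0.1°. The hole needs about 18.7° more. Now the pin.

>>> drive_effector --steps '[{"pos":[-0.014,-0.045,0],"aperture":0.5},{"pos":[-0.028,-0.09,0],"aperture":0.5},{"pos":[-0.042,-0.135,0],"aperture":0.5},{"pos":[-0.056,-0.18,0],"aperture":0.5},{"pos":[-0.07,-0.225,0],"aperture":0.5},{"pos":[-0.084,-0.27,0],"aperture":0.5},{"pos":[-0.098,-0.314,0],"aperture":0.5},{"pos":[-0.098,-0.314,0],"aperture":0.5},{"pos":[-0.098,-0.314,0],"aperture":0.5}]' --force 40

```text
t: 6.8
tcp_pos: [0.5184, 0.1904, 0.2535]
tool_rot: [1.0, 0.002, -0.002, 0.001]
force: [-0.2, -0.5, -0.9]
finger_gap: 0.505
gripper_force: 0.0
```

```bash
python3 - <<'E'
from h import *
c=shot("wrist");np.save("wp.npy",c,allow_pickle=True)
P=cloud(c);Z=P[...,2];D=np.hypot(P[...,0]-.572,P[...,1]-.197)
for lo,hi in((.075,.086),(.0775,.081)):
    k=P[(D<.03)&(Z>lo)&(Z<hi)];print("pin",len(k),k.mean(0),(k.max(0)+k.min(0))/2)
k=P[(np.hypot(P[...,0]-.568,P[...,1]-.187)<.05)&(abs(Z-.04)<.003)];print("block",cv2.minAreaRect(k[:,:2].astype(np.float32)),k[:,2].mean())
b=proj(c,[.572,.197,.079])[0];x,y=int(b[0])-80,max(0,int(b[1])-60);print("off",x,y,c["tcw"])
cv2.imwrite("pics/w4.png",cv2.resize(c["img"][y:y+150,x:x+160],None,fx=4,fy=4,interpolation=cv2.INTER_CUBIC)[:,:,::-1])
E
```

```text
pin 520 [0.57236538 0.19905887 0.07884204] [0.5723696  0.19921934 0.07859731]
pin 468 [0.57220945 0.19896323 0.07905767] [0.57207237 0.1987603  0.07924487]
block ((0.5646048188209534, 0.1870265007019043), (0.054232627153396606, 0.05421479046344757), 12.854889869689941) 0.04019845875062863
off 227 95 [0.59262409 0.19103274 0.37403963]
```

View pics/w4.png

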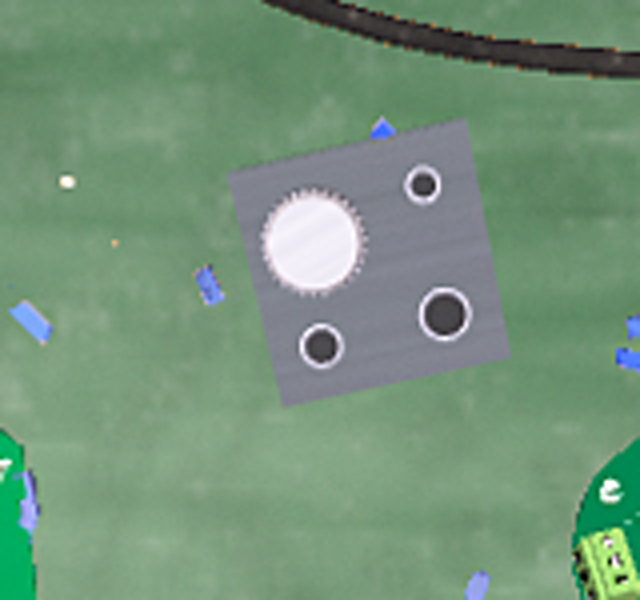

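The pin head is at crop (313,242), and its world position (0.572,0.199) agrees with the block geometry.

>>> drive_effector --steps '[{"pos":[0.025,-0.004,0.04],"aperture":0.5},{"pos":[0.0538,-0.0086,0.08],"aperture":0.5},{"pos":[0.0538,-0.0086,0.12],"aperture":0.5},{"pos":[0.0538,-0.0086,0.15],"aperture":0.5},{"pos":[0.0538,-0.0086,0.17],"aperture":0.5},{"pos":[0.0538,-0.0086,0.1835],"aperture":0.5},{"pos":[0.0538,-0.0086,0.1835],"aperture":0.5},{"pos":[0.0538,-0.0086,0.1835],"aperture":0.5},{"pos":[0.0538,-0.0086,0.1835],"aperture":0.5}]' --force 40

```text
t: 7.75
tcp_pos: [0.5751, 0.198, 0.0731]
tool_rot: [1.0, 0.0, 0.001, -0.0]
force: [-0.3, 0.0, 0.1]
finger_gap: 0.5
gripper_force: 0.0
```

```bash
python3 -c "
from station import sense
for i in range(1): s=sense();print(s['tcp_pos'],s['tool_rot'])"
```

```text
[0.57508076 0.19802545 0.07314305] [ 9.99999066e-01  1.20011973e-04  1.34953704e-03 -1.81974790e-04]
```

>>> drive_effector --steps '[{"pos":[-0.0029,-0.001,0.004],"aperture":0.5},{"pos":[-0.0029,-0.001,0.004],"aperture":0.5},{"pos":[-0.0029,-0.001,0.004],"aperture":0.5}]' --force 40

```text
t: 8.05
tcp_pos: [0.5709, 0.1995, 0.0683]
tool_rot: [1.0, 0.001, 0.0, -0.0]
force: [0.6, -0.3, 0.2]
finger_gap: 0.498
gripper_force: 0.0
```

>>> drive_effector --steps '[{"aperture":0},{"aperture":0},{"aperture":0},{"aperture":0},{"aperture":0}]' --force 40

```text
t: 8.55
tcp_pos: [0.5712, 0.1993, 0.0681]
tool_rot: [1.0, 0.0, 0.0, -0.0]
force: [0.5, -0.2, 3.3]
finger_gap: 0.222
gripper_force: 39.1
```

>>> drive_effector --steps '[{"pos":[0,0,-0.02],"aperture":0},{"pos":[0,0,-0.045],"aperture":0},{"pos":[0,0,-0.075],"aperture":0},{"pos":[0,0,-0.105],"aperture":0},{"pos":[0,0.02,-0.13],"aperture":0},{"pos":[0.015,0.05,-0.13],"aperture":0},{"pos":[0.03,0.09,-0.13],"aperture":0},{"pos":[0.045,0.135,-0.13],"aperture":0},{"pos":[0.06,0.18,-0.13],"aperture":0},{"pos":[0.07,0.22,-0.13],"aperture":0},{"pos":[0.08,0.25,-0.13],"aperture":0},{"pos":[0.083,0.263,-0.13],"aperture":0},{"pos":[0.083,0.263,-0.13],"aperture":0},{"pos":[0.083,0.263,-0.13],"aperture":0}]'

```text
t: 9.95
tcp_pos: [0.6533, -0.0624, 0.1972]
tool_rot: [1.0, 0.0, -0.001, -0.001]
force: [-0.4, 0.9, -0.7]
finger_gap: 0.22
gripper_force: 39.6
```

```bash
cat > pc.py <<'E'
from h import *
import sys
for n in("scene","top","wrist"):
    ps=np.array([sense()["tcp_pos"]]); s=sense(); c=shot(n); P=cloud(c); p=s["tcp_pos"]; Z=P[...,2]
    # shank below fingers & bush top
    m=(np.hypot(P[...,0]-.655,P[...,1]+.064)<.02)&(Z>p[2]-.062)&(Z<p[2]-.026); k=P[m]
    print(n,s["t"],p,"shank pts",len(k), k.mean(0) if len(k) else "",k.min(0) if len(k) else "")
    np.save("pc_"+n+".npy",c,allow_pickle=True)
c=np.load("pc_scene.npy",allow_pickle=True).item(); a=c["img"]
b=proj(c,[.655,-.064,.11])[0]; x,y=int(b[0])-50,int(b[1])-50; print(x,y)
A=cv2.resize(a[y:y+100,x:x+100],(400,400),interpolation=cv2.INTER_CUBIC)
c=np.load("pc_wrist.npy",allow_pickle=True).item()
b=proj(c,[.655,-.064,.11])[0]; x,y=max(0,int(b[0])-90),min(380,max(0,int(b[1])-50)); print(x,y,b)
B=cv2.resize(c["img"][y:y+100,x:x+100],(400,400),interpolation=cv2.INTER_CUBIC)
cv2.imwrite("pics/"+sys.argv[1],np.hstack([A,B])[:,:,::-1])
E
python3 pc.py i1.png
```

```text
scene 9.95 [ 0.65329304 -0.06236893  0.19717319] shank pts 86 [ 0.65229281 -0.06049682  0.15131992] [ 0.64890856 -0.06665066  0.13600865]
top 10.0 [ 0.65330661 -0.06181707  0.19734929] shank pts 0  
wrist 10.05 [ 0.6533928  -0.06156745  0.19751638] shank pts 433 [ 0.65815757 -0.06152737  0.1515696 ] [ 0.65451734 -0.06646469  0.13564317]
243 144
229 204 [319.78093769 254.07059202]
```

View pics/i1.png

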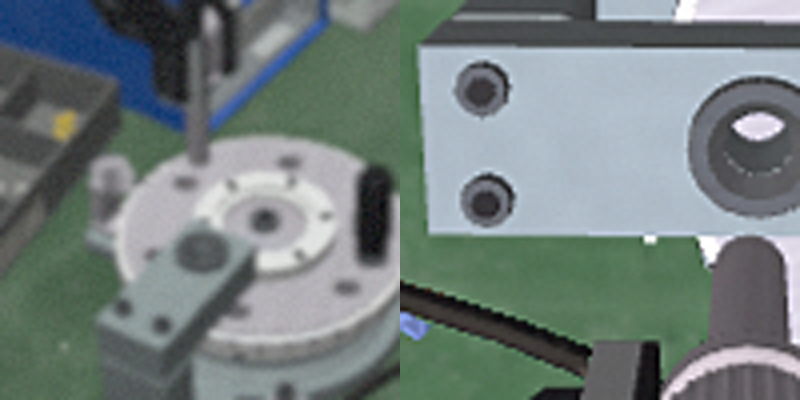

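The left panel shows the pin hanging upright above the bush. The right panel shows the bush mouth at (759,145) and the shank at (748,250). Next is a relative fit of the two.

```bash
python3 - <<'E'
from h import *
from scipy.optimize import least_squares
for n in("wrist","scene"):
    c=np.load("pc_%s.npy"%n,allow_pickle=True).item();P=cloud(c);Z=P[...,2];D=np.hypot(P[...,0]-.655,P[...,1]+.064)
    k=P[(D<.02)&(Z>.137)&(Z<.168)]
    r=least_squares(lambda q:np.hypot(k[:,0]-q[0],k[:,1]-q[1])-.005,[.655,-.063],loss="soft_l1",f_scale=.001);print(n,"shank",r.x)
    m=((D<.018)&(Z>.0795)&(Z<.086)); q=np.argwhere(m)[:,::-1]; h=cv2.convexHull(q.astype(np.int32))[:,0]
    w=onplane(c,h,.082);print("bush",circ(w),len(h))
E
```

```text
wrist shank [ 0.65407593 -0.06153382]
bush [ 0.6560511  -0.06417662  0.01642335] 10
scene shank [ 0.65483813 -0.06335884]
bush [ 0.65413117 -0.06287058  0.01713658] 14
```

>>> drive_effector --steps '[{"pos":[0.0008,0.002,0.01],"aperture":0},{"pos":[0.0008,0.002,0.025],"aperture":0},{"pos":[0.0008,0.002,0.04],"aperture":0},{"pos":[0.0008,0.002,0.046],"aperture":0},{"pos":[0.0008,0.002,0.046],"aperture":0}]'

```text
t: 10.6
tcp_pos: [0.6538, -0.0653, 0.1495]
tool_rot: [1.0, 0.0, -0.002, -0.001]
force: [-0.9, 0.3, -0.4]
finger_gap: 0.219
gripper_force: 39.6
```

```bash
python3 - <<'E'
from h import *
from scipy.optimize import least_squares
c=shot("wrist");P=cloud(c);Z=P[...,2];s=sense();print(s["tcp_pos"])
k=P[(np.hypot(P[...,0]-.655,P[...,1]+.064)<.012)&(Z>s["tcp_pos"][2]-.059)&(Z<s["tcp_pos"][2]-.03)]
r=least_squares(lambda q:np.hypot(k[:,0]-q[0],k[:,1]-q[1])-.005,[.655,-.063],loss="soft_l1",f_scale=.001);print("shank",r.x,len(k))
# bush outer rim: points at z .08-.0835 close by
k=P[(np.hypot(P[...,0]-.655,P[...,1]+.064)<.016)&(abs(Z-.0822)<.0012)];print("bush",len(k),k.min(0),k.max(0))
b=proj(c,[.655,-.064,.082])[0];x,y=int(b[0])-50,int(b[1])-60;print(x,y)
np.save("pc2.npy",c,allow_pickle=True)
cv2.imwrite("pics/i2.png",cv2.resize(c["img"][y:y+100,x:x+100],(500,500),interpolation=cv2.INTER_CUBIC)[:,:,::-1])
E
```

```text
[ 0.65454398 -0.06559651  0.15057749]
shank [ 0.65436538 -0.06527348] 385
bush 642 [ 0.64294495 -0.07488966  0.08100455] [ 0.66707301 -0.05151784  0.08338384]
263 206
```

View pics/i2.png

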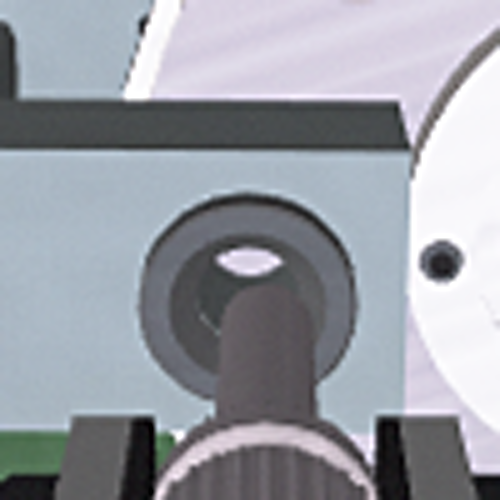

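The image shows the shank tip at x=265 against the bush centre at x=248, so the pin is about 2 mm too far to the right (−y). I'll correct that and lower it gently.

>>> drive_effector --steps '[{"pos":[0.0006,-0.0018,0],"aperture":0},{"pos":[0.0006,-0.0018,0],"aperture":0},{"pos":[0.0006,-0.0018,0.005],"aperture":0},{"pos":[0.0006,-0.0018,0.01],"aperture":0},{"pos":[0.0006,-0.0018,0.014],"aperture":0},{"pos":[0.0006,-0.0018,0.017],"aperture":0},{"pos":[0.0006,-0.0018,0.017],"aperture":0}]'

```text
t: 11.35
tcp_pos: [0.6548, -0.0636, 0.1338]
tool_rot: [1.0, 0.0, -0.001, -0.0]
force: [-1.8, 0.4, -2.7]
finger_gap: 0.221
gripper_force: 39.9
```

>>> drive_effector --steps '[{"pos":[0,0,0.005],"aperture":0},{"pos":[0,0,0.009],"aperture":0},{"pos":[0,0,0.013],"aperture":0},{"pos":[0,0,0.016],"aperture":0},{"pos":[0,0,0.016],"aperture":0}]'

```text
t: 11.85
tcp_pos: [0.6548, -0.0636, 0.1178]
tool_rot: [1.0, 0.0, -0.001, -0.0]
force: [-3.1, 1.5, -2.8]
finger_gap: 0.22
gripper_force: 39.7
```

>>> drive_effector --steps '[{"pos":[0.0005,0,0.0015],"aperture":0},{"pos":[0.0005,0,0.0025],"aperture":0},{"pos":[0.0005,0,0.0025],"aperture":0}]'

```text
t: 12.15
tcp_pos: [0.655, -0.0636, 0.1162]
tool_rot: [1.0, 0.0, -0.001, -0.0]
force: [-4.7, 1.1, 1.9]
finger_gap: 0.225
gripper_force: 39.9
```

>>> drive_effector --steps '[{"aperture":0.25},{"aperture":0.3},{"aperture":0.4},{"aperture":0.5},{"aperture":0.5},{"pos":[0,0,-0.02],"aperture":0.5},{"pos":[0,0,-0.05],"aperture":0.5},{"pos":[0,0,-0.09],"aperture":0.5},{"pos":[-0.02,0,-0.12],"aperture":0.5},{"pos":[-0.06,0.02,-0.12],"aperture":0.5},{"pos":[-0.06,0.02,-0.12],"aperture":0.5}]'

```text
t: 13.25
tcp_pos: [0.5912, -0.0845, 0.2368]
tool_rot: [1.0, -0.0, -0.002, -0.0]
force: [0.7, -0.2, -0.5]
finger_gap: 0.502
gripper_force: 0.0
```

```bash
cat > pin.py <<'E'
from h import *
def pinz():
    o=[]
    for n in("scene","top"):
        c=shot(n);P=cloud(c);Z=P[...,2];k=P[(np.hypot(P[...,0]-.655,P[...,1]+.064)<.016)&(Z>.1)&(Z<.14)]
        o.append((n,len(k),round(float(np.percentile(k[:,2],80)),4) if len(k)>5 else None))
    return o
if __name__=="__main__":
    print(pinz(),sense()["t"],sense()["tcp_pos"])
E
python3 pin.py; python3 - <<'E'
from h import *
c=shot("wrist");save(c,"w5.png");np.save("w5.npy",c,allow_pickle=True)
P=cloud(c);Z=P[...,2];k=P[(np.hypot(P[...,0]-.655,P[...,1]+.064)<.016)&(Z>.1)&(Z<.14)];print(np.percentile(k[:,2],[20,50,80]),len(k))
k=P[(np.hypot(P[...,0]-.604,P[...,1]+.127)<.02)&(abs(Z-.102)<.005)];print("handle",k.mean(0),(k.max(0)+k.min(0))/2)
E
```

```text
[('scene', 204, 0.1261), ('top', 0, None)] 13.35 [ 0.59561917 -0.08425984  0.23673003]
[0.12379064 0.12486047 0.12555276] 890
handle [ 0.60455606 -0.12625398  0.10096725] [ 0.60414818 -0.12653057  0.10049383]
```

View pics/w5.png

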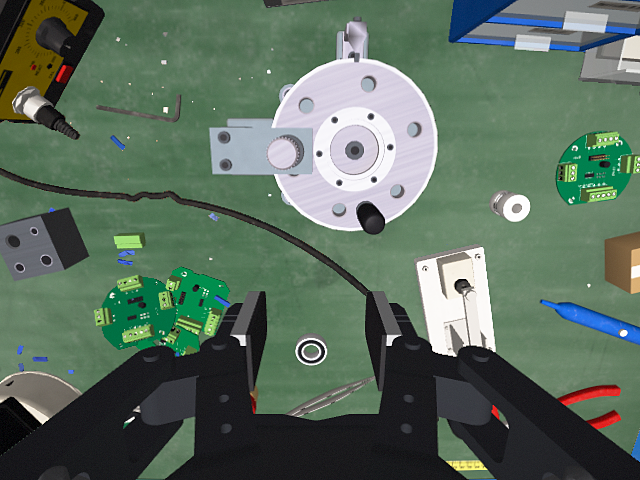

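The pin stands in the bush at (285,152) with its head top at 0.125 m, as expected, so it is resting on the plate. I'll regrip the handle.

>>> drive_effector --steps '[{"pos":[0.004,0.02,0.02],"aperture":0.5},{"pos":[0.0085,0.0425,0.04],"aperture":0.5},{"pos":[0.0085,0.0425,0.075],"aperture":0.5},{"pos":[0.0085,0.0425,0.105],"aperture":0.5},{"pos":[0.0085,0.0425,0.125],"aperture":0.5},{"pos":[0.0085,0.0425,0.14],"aperture":0.5},{"pos":[0.0085,0.0425,0.14],"aperture":0.5},{"pos":[0.0085,0.0425,0.14],"aperture":0.5}]' --force 30

```text
t: 14.2
tcp_pos: [0.6056, -0.1264, 0.0964]
tool_rot: [1.0, 0.001, 0.0, 0.0]
force: [-0.5, -0.7, 1.0]
finger_gap: 0.5
gripper_force: 0.0
```

```bash
python3 -c "
from station import sense
print(sense()['tcp_pos'])"
```

```text
[ 0.60556646 -0.12643433  0.0963694 ]
```

>>> drive_effector --steps '[{"aperture":0.1},{"aperture":0.1},{"aperture":0.1},{"aperture":0.1},{"pos":[-0.0004,-0.002,0],"aperture":0.1},{"pos":[-0.0007,-0.004,0],"aperture":0.1},{"pos":[-0.0009,-0.006,0],"aperture":0.1},{"pos":[-0.0011,-0.008,0],"aperture":0.1},{"pos":[-0.0013,-0.01,0],"aperture":0.1},{"pos":[-0.0013,-0.0115,0],"aperture":0.1},{"pos":[-0.0013,-0.0115,0],"aperture":0.1},{"pos":[-0.0013,-0.0115,0],"aperture":0.1}]' --force 30

```text
t: 15.4
tcp_pos: [0.6045, -0.1171, 0.0978]
tool_rot: [1.0, 0.001, 0.002, 0.002]
force: [-0.7, -5.1, 7.0]
finger_gap: 0.195
gripper_force: 29.9
```

```bash
python3 pin.py
```

```text
[('scene', 199, 0.1258), ('top', 38, 0.126)] 15.5 [ 0.60449655 -0.11704458  0.09777076]
```

>>> drive_effector --steps '[{"pos":[0,-0.0015,0],"aperture":0.1},{"pos":[0,-0.003,0],"aperture":0.1},{"pos":[0,-0.004,0],"aperture":0.1},{"pos":[0,-0.004,0],"aperture":0.1},{"pos":[0,-0.004,0],"aperture":0.1}]'

```text
t: 16.0
tcp_pos: [0.6045, -0.1128, 0.0978]
tool_rot: [1.0, 0.001, 0.002, 0.002]
force: [-1.0, -4.1, 7.6]
finger_gap: 0.192
gripper_force: 29.9
```

```bash
python3 pin.py
```

```text
[('scene', 195, 0.1259), ('top', 10, 0.1259)] 16.1 [ 0.60450589 -0.11276915  0.09776803]
```

Now fine steps of about 0.6 mm.

>>> drive_effector --steps '[{"pos":[0,-0.0006,0],"aperture":0.1},{"pos":[0,-0.0006,0],"aperture":0.1},{"pos":[0,-0.0006,0],"aperture":0.1}]'

```text
t: 16.4
tcp_pos: [0.6045, -0.1121, 0.0978]
tool_rot: [1.0, 0.001, 0.002, 0.002]
force: [-0.8, -4.0, 6.3]
finger_gap: 0.195
gripper_force: 29.9
```

```bash
python3 pin.py
```

```text
[('scene', 197, 0.1258), ('top', 8, 0.1243)] 16.5 [ 0.60454785 -0.11219337  0.09776979]
```

>>> drive_effector --steps '[{"pos":[0,-0.0006,0],"aperture":0.1},{"pos":[0,-0.0006,0],"aperture":0.1},{"pos":[0,-0.0006,0],"aperture":0.1}]'

```text
t: 16.8
tcp_pos: [0.6046, -0.1116, 0.0978]
tool_rot: [1.0, 0.001, 0.002, 0.002]
force: [-1.1, -5.0, 6.4]
finger_gap: 0.197
gripper_force: 29.8
```

```bash
python3 pin.py
```

```text
[('scene', 192, 0.1255), ('top', 5, None)] 16.9 [ 0.60457554 -0.11157086  0.09779471]
```

>>> drive_effector --steps '[{"pos":[0,-0.0005,0],"aperture":0.1},{"pos":[0,-0.0005,0],"aperture":0.1},{"pos":[0,-0.0005,0],"aperture":0.1}]'

```text
t: 17.2
tcp_pos: [0.6046, -0.111, 0.0978]
tool_rot: [1.0, 0.001, 0.002, 0.002]
force: [-0.2, -4.2, 6.9]
finger_gap: 0.197
gripper_force: 29.8
```

```bash
python3 pin.py
```

```text
[('scene', 135, 0.1146), ('top', 6, 0.1129)] 17.3 [ 0.60458576 -0.11094707  0.09776937]
```

>>> drive_effector --steps '[{"pos":[0.0001,-0.0005,0],"aperture":0.1},{"pos":[0.0001,-0.0005,0],"aperture":0.1},{"pos":[0.0001,-0.0005,0],"aperture":0.1}]'

```text
t: 17.6
tcp_pos: [0.6047, -0.1104, 0.0978]
tool_rot: [1.0, 0.001, 0.002, 0.002]
force: [-0.9, -3.3, 6.2]
finger_gap: 0.192
gripper_force: 29.9
```

```bash
python3 pin.py
```

```text
[('scene', 135, 0.1148), ('top', 4, None)] 17.7 [ 0.60466695 -0.1104406   0.09779547]
```

The pin has dropped. I'll let go, back off and verify.

>>> drive_effector --steps '[{"pos":[0,0.0015,0],"aperture":0.1},{"pos":[0,0.0015,0],"aperture":0.3},{"pos":[0,0.0015,0],"aperture":0.5},{"pos":[0,0.0015,0],"aperture":0.5},{"pos":[0,0.0015,-0.02],"aperture":0.5},{"pos":[0,0.0015,-0.05],"aperture":0.5},{"pos":[0,0.0015,-0.09],"aperture":0.5},{"pos":[-0.01,0.0015,-0.13],"aperture":0.5},{"pos":[-0.01,0.0015,-0.13],"aperture":0.5},{"pos":[-0.01,0.0015,-0.13],"aperture":0.5}]'

```text
t: 18.7
tcp_pos: [0.5935, -0.1101, 0.2271]
tool_rot: [1.0, 0.0, 0.001, 0.0]
force: [-0.0, 0.5, -0.6]
finger_gap: 0.495
gripper_force: 0.0
```

```bash
python3 pin.py; python3 - <<'E'
from h import *
c=shot("wrist");np.save("w6.npy",c,allow_pickle=True)
P=cloud(c);Z=P[...,2];D=np.hypot(P[...,0]-.655,P[...,1]+.064)
k=P[(D<.008)&(Z>.09)&(Z<.14)];print("head",np.median(k[:,2]),len(k))
k=P[(D>.011)&(D<.02)&(abs(Z-.078)<.003)];print("bridge",np.median(k[:,2]))
k=P[(np.hypot(P[...,0]-.6544,P[...,1]+.1154)<.028)&(Z>.05)&(Z<.065)];print("flange",np.median(k[:,2]))
o=np.load("w5.npy",allow_pickle=True).item();P=cloud(o);Z=P[...,2];D=np.hypot(P[...,0]-.655,P[...,1]+.064)
k=P[(D<.008)&(Z>.09)];print("before",np.median(k[:,2]))
c=shot("scene");b=proj(c,[.655,-.064,.1])[0];x,y=int(b[0])-50,int(b[1])-50
cv2.imwrite("pics/f.png",cv2.resize(c["img"][y:y+100,x:x+120],(600,500),interpolation=cv2.INTER_CUBIC)[:,:,::-1])
E
```

```text
[('scene', 137, 0.1144), ('top', 13, 0.1137)] 18.8 [ 0.59252834 -0.10978706  0.22487452]
head 0.11309711947048481 531
bridge 0.07818169272209724
flange 0.056395222895696345
before 0.12517708258861665
```

The head dropped 12.1 mm to 0.113 m, so the pin is fully home and the arm is clear.

```bash
python3 -c "
from station import job
print(job.sign_off())"
```

```text
the job is handed in; nothing more can be done
None
```

The job is handed in: the plate was turned to the mark, the pin set in the bush, and the plate eased on until the pin dropped 12 mm fully home at about 18 s, with roughly 5 N or less sideways wrist force in that last turn and the gripper released and clear; I viewed 12 pictures, two over the limit of 10.

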